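# Present a balanced sample at the set reach of a telescoping gauge arm

## Robot

A 6-joint arm with a two-finger parallel gripper is mounted at the origin on a cart in front of the work surface, level with it; the furniture and walls round the work are solid. World frame = base frame: x ahead of the robot, y to its left, z up, the work surface at z = 0. Lengths are in m, angles in rad, forces in N, time in s.
With the tool pointing down it reaches from about 0.325 to 0.775 m from the base axis. Payload 5.5 kg.
Tool frame: the origin (TCP) lies between the finger pads; the fingertips stand 8 mm ahead of it and the grasp point (between the pads) lies 11 mm behind it (tcp_to_tips is the distance from the TCP to the fingertips, in m); z points along the fingers, y is the line along which they close (so a half turn about z gives the same grasp; the last joint's range is limited). The gripper opens to 88 mm and grips with 3 to 60 N. Pads are 20 mm wide; open, the fingers measure 115 mm over their backs; the gripper's body (75 mm by 178 mm) begins 61 mm behind the grasp point.
Start: joints at [-1.264, 0.091, 1.231, -0, 1.82, -0.057], TCP at [0.213, -0.561, 0.231] pointing down, gripper open.
Joint ranges: [-2.87, 2.87], [-0.86, 2.18], [0.17, 2.46], [-1.51, 4.65], [0.06, 2.69], [-2.65, 2.65]. Speed limits (rad/s): [2.57, 2.57, 3.01, 3.14, 3.14, 3.14].

## Interface

Orientations are given as a unit quaternion [w, x, y, z].
In Python, from bench import * gives the robot as it stands. Calls block until the motion is done:
- move_to(position, orientation): joint-space move of the TCP to a pose.
- move_l(position, speed=0.15, orientation=None): straight line of the TCP; orientation=None keeps the orientation; speed is the mean speed in m/s.
- movej(angles): joint-space move.
- gripper_open() and close(): open the fingers fully, or close them until they stop; the grip force is fixed at half the most.
- hold(seconds).
- inverse_kinematics(position, orientation): joint angles nearest the present ones, or None.
- state(): the state.
- get_image(name): name is "scene" or "top" or "wrist"; returns a dict with "frame" (400x640x3 uint8, blue, green, red), "depth" (400x640 float32, m along the optical axis (not along the pixel's ray), 0 where there is no reading), "camera_matrix" (3x3 intrinsics, pixels), "view" (4x4, takes a point from world to camera coordinates). Camera axes: x right, y up, looking along -z (the intrinsics and any distortion apply to the point x, -y, -z); pixel columns grow to the right and rows downward; lengths in m; the calibration is good to about 2 mm. A picture is of the moment at which its call begins.
A pose or a line that the arm cannot do raises IKError and nothing moves.
- job_done(): hands the job in; it is judged then, once.
The state is a dict: "time": time; "joint_pos": joint angles; "dq": joint speeds; "joint_torque": joint torques, N m; "ee_pos": TCP position; "ee_rot": TCP orientation; "ft_force": force on the tool from outside, world axes, zero at the start; "moment": the same for the moment, N m; "finger_gap": finger opening in m; "finger_force": force on a finger pad.
Only numpy, scipy, OpenCV 4.12 (cv2) and the standard library are available. Lean on these libraries where they do the work, as an engineer would, in place of code of your own. Each camera call takes 0.05 s, during which the arm holds its last target. There are 200 camera calls.

## Task

First balance the small sample holder, right way up, on the domed seat of the telescoping gauge arm and let go of it. Then press the lock button on top of the gauge housing fully down, take the arm by its upright grip fin and draw it out against its return spring until the tip of the needle stands over the white line of the index clip on the scale, with the sample still balanced on the dome. Finish while holding the arm there (the spring would pull it back), and leave the other things on the table where they are.

Things in the scene. Friction and masses are not known exactly. Their poses are not given: they have to be found in the camera images.
- sample: Sample holder: black base plate 46 (its x) x 52 (its y) x 12 mm with a grey block with a dark chip on it (x -13..21, y -23..7, z 12..28 mm); 0.08 to 0.16 kg. Loose, starts on the table top. Origin: centre of the underside, z up. Its balance point lies over x +1.5, y -3 mm, 11 mm high.
- gauge_base: Fixed gauge: dark foot plate 64 x 120 x 10 mm under a plain metal housing 44 wide (its x), 120 long (its y), 56 mm high. Origin: on the table under the housing's centre, z up; the arm draws out of the housing toward its -y. A metal rule 26 mm wide with black ticks every 10 mm is fixed beside the arm's path, its middle at x -55 mm, y -57 to -235 mm, top at z 22 mm. Turned by -0.12 to 0.25 rad.
- gauge_head: Cross head on the end of the arm (dome, cross bar, fin, needle). Slides along the base's -y from in (start) to a stop 113 mm out. A return spring pulls it in with about 3 N when in, 6 N at 100 mm out; locked until the button is down. Axes as the base; origin at table height under the dome, 90 mm to -y of the base's origin when in. The bar (12 mm wide, top at z 51 mm) runs to -x.
- dome_top (a point): Top of the domed seat on the head: a round metal dome 52 mm across and 9.6 mm high (spherical, radius 40 mm), top 84 mm above the table, on a drum of the same width; nothing higher within 80 mm of it.
- fin_top (a point): Top middle of the black grip fin at the end of the cross bar, 105 mm from the dome toward -x of the head: upright plate 14 mm thick (along the arm's travel, the head's y), 32 mm wide (head's x), standing from the bar's top (z 51 mm) to this point (z 107 mm). To be gripped across its thickness from above.
- needle_tip (a point): Tip of the thin needle under the cross bar, pointing to -y over the rule, 36 mm above the table; 55 mm toward -x and 25 mm toward -y from the dome's axis. Moves with the arm.
- lock_button (a joint): Lock button travel, m: 0 up (locked), 0.008 fully down (released; free from about 0.006). It takes about 3.5 N and stays down where it is pushed.
- button_top (a point): Top centre of the round black lock button (28 mm across) on the housing's top; 68 mm above the table when up, 60 mm when down; it moves straight down. The flat collar round it (36 mm across) is 57.5 mm above the table.
- index_clip: Black clip 30 x 12 mm, 5 mm high, fixed astride the rule at a place that changes from start to start (45 to 95 mm of arm travel from the fully-in needle). Axes as the gauge base; origin: on the rule's top, under the middle of its line.
- index_line (a point): Middle of the white line across the top of the index clip, 27 mm above the table; the needle's tip passes 9 mm over it.
- iris_post: Bystander: iris on a based post, 26 x 58 x 116 mm, left of the gauge.
- lens_box: Bystander: white lens box, 47 x 45 x 19 mm, lying near the table's front edge.
- tape_roll: Bystander: black tape roll, 58 mm across, 19 mm high, behind the gauge.
- fork: Bystander: black table clamp, 75 x 34 x 15 mm, lying on the right near the front edge of the table.
There are look-alikes about, which are no part of the job. What is shaped like the sample but red is not meant.

How it is judged:
By the outcome, as a careful person would: the job done as asked, in the order asked, and still so for the second after the job is handed in, while the arm keeps its last pose, push and grip.
It also fails if it takes over 70 s, if anything falls off the work surface, if the arm or the gripper's body presses on something with over 40 N, if the wrist force passes 120 N, or if a joint passes its speed limit or range.

## Working session

There is one attempt and no reset: what is moved stays moved. The work goes in short steps, each a Python script; the robot and the scene stay as the last script left them, time stands still between calls to the robot, and variables do not carry over. Pictures are saved under pics/ and viewed, at most 10 in all, crops included, and the job is handed in when it is done.

```bash
mkdir -p pics; ls; cat > h.py <<'E'
from bench import *
import numpy as np, cv2
def shot(n):
    d=get_image(n); np.savez(''+n+'.npz',**d); return d
def cloud(d):
    f=d["depth"]; K=d["camera_matrix"]; h,w=f.shape
    u,v=np.meshgrid(np.arange(w),np.arange(h))
    x=(u-K[0,2])/K[0,0]*f; y=(v-K[1,2])/K[1,1]*f
    P=np.stack([x,-y,-f,np.ones_like(f)],-1)
    W=P@np.linalg.inv(d["view"]).T
    W[f==0]=np.nan
    return W[...,:3]
def ray(d,u,v,z):
    K=d["camera_matrix"]; T=np.linalg.inv(d["view"])
    r=T[:3,:3]@np.array([(u-K[0,2])/K[0,0],-(v-K[1,2])/K[1,1],-1.]); o=T[:3,3]
    return o+r*(z-o[2])/r[2]
def proj(d,p):
    c=d["view"]@np.append(p,1); K=d["camera_matrix"]
    return np.array([K[0,0]*c[0]/-c[2]+K[0,2],K[1,1]*-c[1]/-c[2]+K[1,2]])
E
python3 - <<'E'
from h import *
for n in("top","scene"):
    d=shot(n); cv2.imwrite(f'pics/{n}0.png',d["frame"]); print(d["camera_matrix"],np.linalg.inv(d["view"]).round(3), d.keys())
print(state())
E
```

```text
pics
[[378.45891089   0.         319.99384407]
 [  0.         378.45891089 198.87037897]
 [  0.           0.           1.        ]] [[-0.021  0.994 -0.111  0.485]
 [-1.    -0.019  0.017  0.146]
 [ 0.015  0.111  0.994  0.941]
 [ 0.     0.     0.     1.   ]] dict_keys(['frame', 'depth', 'camera_matrix', 'view'])
[[414.66199297   0.         317.38347687]
 [  0.         414.66199297 199.39806748]
 [  0.           0.           1.        ]] [[-0.817  0.377 -0.437  0.142]
 [-0.577 -0.551  0.603  0.73 ]
 [-0.013  0.745  0.667  0.777]
 [ 0.     0.     0.     1.   ]] dict_keys(['frame', 'depth', 'camera_matrix', 'view'])
{'time': 0.1, 'joint_pos': array([-1.26369342e+00,  9.17770303e-02,  1.23172673e+00, -1.62315663e-05,
        1.81980301e+00, -5.67309006e-02]), 'dq': array([-0.00042186, -0.00095771, -0.00310025,  0.00173958, -0.00087159,
        0.00052028]), 'joint_torque': array([ 3.69862260e-03, -4.47857666e+01, -4.07569385e+01,  7.01708416e-02,
        2.84488499e-02, -1.26305677e-04]), 'ee_pos': array([ 0.21341795, -0.56049991,  0.22964573]), 'ee_rot': array([-8.49368105e-04,  9.83498702e-01,  1.80913152e-01, -1.14817185e-04]), 'ft_force': array([0.16234951, 0.41459448, 0.30619083]), 'moment': array([0.00719073, 0.05041955, 0.02623338]), 'finger_force': 0.0, 'finger_gap': 0.08780014202309706}
```

View pics/top0.png

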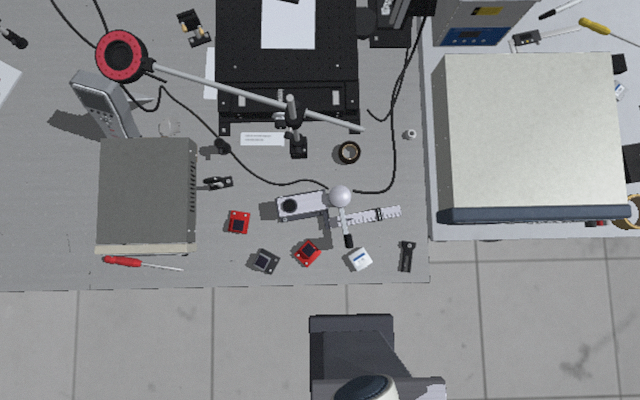

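View pics/scene0.png

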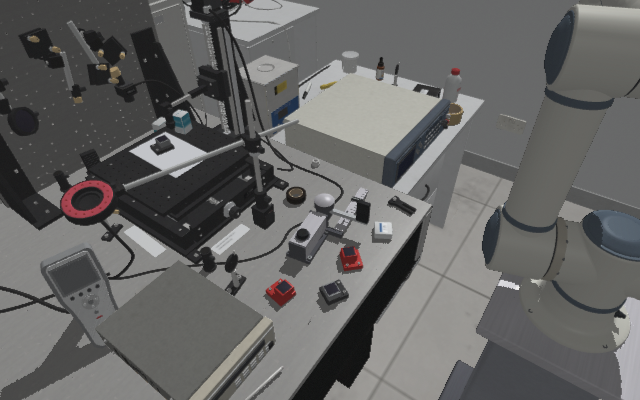

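The top view shows three sample-shaped things: black/grey at (264,261), red at (238,221) and red at (308,253). Only (264,261) fits, because the sample has a black base and a grey block. The dome is at (340,196), the button at (289,206), the fin at (348,241) and the rule with its clip at about (375,215).

```bash
python3 - <<'E'
from h import *
d=dict(np.load('top.npz')); W=cloud(d)
for n,u,v,z in [("sample",264,261,.028),("red",308,253,.028),("dome",340,196,.084),("button",289,206,.068),("fin",348,241,.107),("clip",378,213,.027),("lens",360,259,.019),("fork",407,256,.015)]:
    print(n,ray(d,u,v,z).round(3),W[v,u].round(3))
f=d["frame"][150:290,210:430]; cv2.imwrite('pics/crop1.png',cv2.resize(f,None,fx=3.6,fy=3.6,interpolation=cv2.INTER_CUBIC))
E
```

```text
sample [0.441 0.267 0.028] [0.441 0.267 0.028]
red [0.457 0.162 0.028] [0.457 0.162 0.031]
dome [0.586 0.086 0.084] [0.586 0.086 0.085]
button [0.567 0.203 0.068] [0.567 0.203 0.069]
fin [0.484 0.072 0.107] [0.484 0.072 0.106]
clip [ 0.55  -0.01   0.027] [ 0.55  -0.01   0.025]
lens [0.44  0.037 0.019] [0.44  0.036 0.015]
fork [ 0.445 -0.078  0.015] [ 0.444 -0.082 -0.001]
```

View pics/crop1.png

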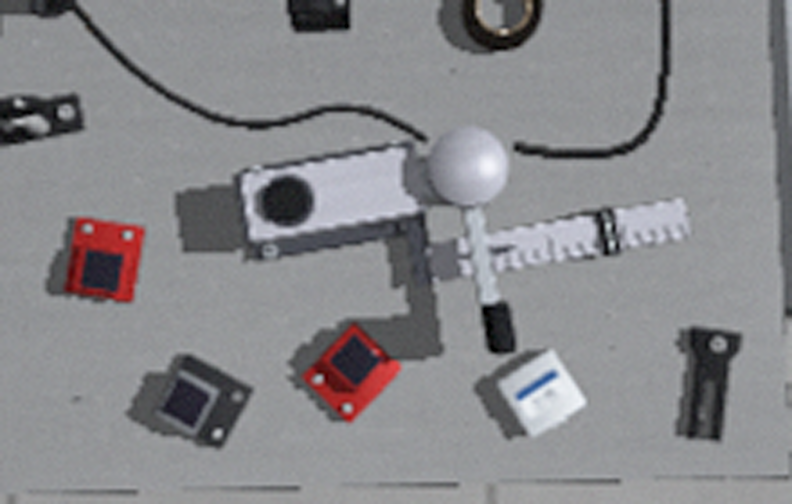

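The crop confirms the sample at crop (193,402): black plate, grey block, and the screw strip (its +y side) toward lower right. The white line of the clip is at crop (606,230). Next I'll look from near with the wrist camera.

```bash
cat >> h.py <<'E'
def Q(a): return [0,float(np.cos(a/2)),float(np.sin(a/2)),0]
E
python3 - <<'E'
from h import *
move_to([.28,-.33,.33],Q(0.3)); move_to([.40,0.05,.33],Q(0.16)); 
d=shot("wrist"); move_to([.43,.25,.24],Q(0.5))
s=state(); print(s["time"],s["ee_pos"],s["joint_pos"].round(2))
e=shot("wrist")
print(e["camera_matrix"],np.linalg.inv(e["view"]).round(3))
cv2.imwrite('pics/w1.png',e["frame"])
E
```

```text
3.5333 [0.43044807 0.24909875 0.2408134 ] [ 0.46 -0.18  1.48 -0.    1.85  1.53]
[[305.66492294   0.         321.80811005]
 [  0.         305.66492294 203.47943118]
 [  0.           0.           1.        ]] [[ 0.477  0.849  0.227  0.492]
 [-0.879  0.461  0.124  0.283]
 [ 0.001 -0.259  0.966  0.394]
 [ 0.     0.     0.     1.   ]]
```

View pics/w1.png

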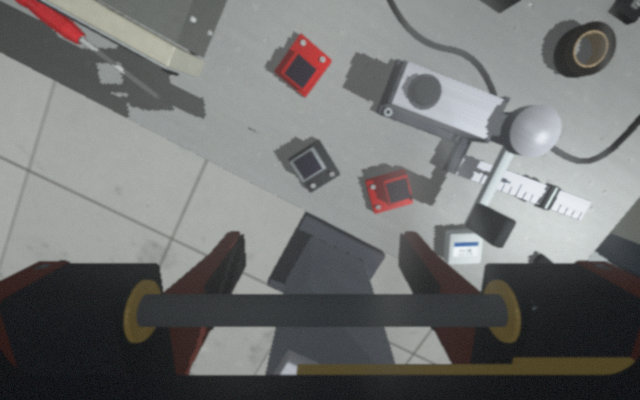

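The wrist view shows the sample at (314,165), the dome at (534,130), the button at (424,90), the fin at about (492,225), and the clip at (550,197) with its white line. Now I'll measure them with depth and colour.

```bash
cat > meas.py <<'E'
from h import *
e=dict(np.load('wrist.npz')); W=cloud(e); Z=W[...,2]; g=cv2.cvtColor(e["frame"],cv2.COLOR_BGR2GRAY)
def rect(m,name):
    p=W[m][:,:2]; r=cv2.minAreaRect((p*1000).astype(np.float32)); print(name,m.sum(),np.round(r[0],1),np.round(r[1],1),round(r[2],1)); return r
near=lambda x,y,r: np.hypot(W[...,0]-x,W[...,1]-y)<r
m=near(.441,.267,.05)&(Z>.006)&(Z<.05)
m=cv2.morphologyEx(m.astype(np.uint8),cv2.MORPH_OPEN,np.ones((3,3)))>0
rect(m,'sample'); b=m&(Z>.021); rect(b,'block'); print('mean block',W[b].mean(0).round(4),np.median(Z[b]),'plate z',np.median(Z[m&(Z<.018)]))
m=near(.586,.086,.028)&(Z>.07)
p=W[m]; A=np.c_[2*p,np.ones(len(p))]; s=np.linalg.lstsq(A,(p**2).sum(1),rcond=None)[0]; print('dome sphere',s[:3].round(4),np.sqrt(s[3]+(s[:3]**2).sum()).round(4),m.sum(),p[:,2].max()); rect(m,'dome')
m=near(.567,.203,.025)&(Z>.0635); rect(m,'button'); print(W[m].mean(0).round(4))
m=near(.482,.07,.035)&(Z>.100); rect(m,'fin'); print(W[m].mean(0).round(4))
m=near(.57,.16,.12)&(Z>.05)&(Z<.0605)&(g>130); rect(m,'housing')
E
python3 meas.py
```

```text
sample 1509 [439.8 265.5] [52.  46.1] 60.3
block 711 [440.2 274.4] [30. 34.] 60.4
mean block [0.4408 0.2745 0.0283] 0.028461075683273496 plate z 0.011530740421010599
dome sphere [0.5881 0.087  0.0478] 0.0363 2163 0.08540372212972991
dome 2163 [587.9  87.5] [50.7 52.2] 28.9
button 627 [569.5 203.8] [26.9 26.9] 35.7
[0.5693 0.2041 0.0675]
fin 494 [484.2  71.8] [32.2 15.2] 8.4
[0.4848 0.073  0.1054]
housing 3933 [568.2 144.2] [182.5  92.1] 73.4
```

```bash
python3 - <<'E'
from h import *
a=np.deg2rad(60.3)
move_to([.4413,.2681,.10],Q(a)); move_l([.4413,.2681,.012],.08)
s=state(); print(s["ee_pos"],s["ft_force"])
close(); s=state(); print(s["finger_gap"],s["finger_force"],s["ee_pos"])
move_l([.4413,.2681,.16],.1); s=state(); print(s["time"],s["finger_gap"],s["ft_force"],s["ee_pos"],s["joint_pos"].round(2))
move_to([.53,.09,.20],Q(a)); s=state();print(s["ee_pos"],s["time"])
e=shot("wrist"); cv2.imwrite('pics/w2.png',e["frame"])
E
sed -i 's/^m=near(.441/if 0:\n  m=near(.441/' meas.py; sed -n 8,14p meas.py
```

```text
[0.44174461 0.26833305 0.01275782] [ 0.0895491  -0.89910872  0.28766432]
0.045625088396926354 29.99712735414505 [0.44131124 0.26807882 0.01198801]
7.8167 0.04561062869022488 [-0.58844096  0.07826189 -0.50654919] [0.44101509 0.26794427 0.15911388] [ 0.48 -0.14  1.58 -0.    1.7   1.  ]
[0.52961445 0.09078616 0.1994516 ] 8.6417
m=cv2.morphologyEx(m.astype(np.uint8),cv2.MORPH_OPEN,np.ones((3,3)))>0
rect(m,'sample'); b=m&(Z>.021); rect(b,'block'); print('mean block',W[b].mean(0).round(4),np.median(Z[b]),'plate z',np.median(Z[m&(Z<.018)]))
m=near(.586,.086,.028)&(Z>.07)
p=W[m]; A=np.c_[2*p,np.ones(len(p))]; s=np.linalg.lstsq(A,(p**2).sum(1),rcond=None)[0]; print('dome sphere',s[:3].round(4),np.sqrt(s[3]+(s[:3]**2).sum()).round(4),m.sum(),p[:,2].max()); rect(m,'dome')
m=near(.567,.203,.025)&(Z>.0635); rect(m,'button'); print(W[m].mean(0).round(4))
m=near(.482,.07,.035)&(Z>.100); rect(m,'fin'); print(W[m].mean(0).round(4))
m=near(.57,.16,.12)&(Z>.05)&(Z<.0605)&(g>130); rect(m,'housing')
```

View pics/w2.png

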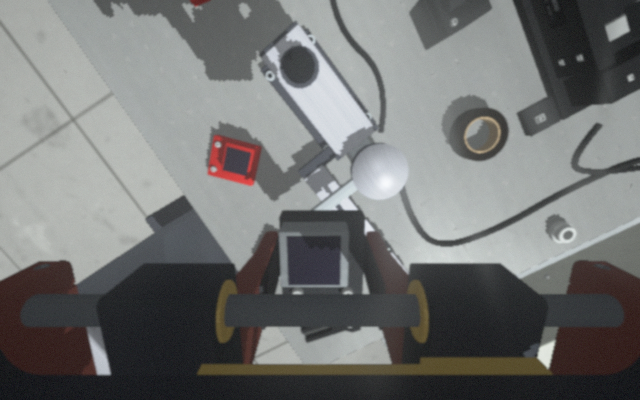

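The sample is level in the fingers at (315,262), with the dome clear at (380,170). I'll measure both in this same picture.

```bash
python3 - <<'E'
from h import *
e=dict(np.load('wrist.npz')); W=cloud(e); Z=W[...,2]
near=lambda x,y,r: np.hypot(W[...,0]-x,W[...,1]-y)<r
p=W[near(.588,.087,.03)&(Z>.07)&(Z<.09)]; print('dome',cv2.minEnclosingCircle((p[:,:2]*1000).astype(np.float32)),p[:,2].max(),len(p))
v,u=np.mgrid[:400,:640]; b=(v>222)&(v<285)&(u>278)&(u<350)
q=W[b]; z=q[:,2]; print(np.nanpercentile(z,[5,50,95])); t=q[(z>.205)&(z<.222)]; r=cv2.minAreaRect((t[:,:2]*1000).astype(np.float32)); print('block',r,t[:,2].mean(),len(t))
E
```

```text
dome ((588.132080078125, 86.92911529541016), 26.039752960205078) 0.08514435031397277 2489
[0.20399788 0.21582469 0.21704405]
block ((527.99560546875, 98.14920806884766), (29.63443374633789, 35.83624267578125), 60.60569381713867) 0.215308616571685 4109
```

```bash
python3 - <<'E'
from h import *
x,y=.5897,.0857; a=np.deg2rad(60.3)
move_to([x,y,.14],Q(a)); move_l([x,y,.100],.05); hold(.3)
f0=state()["ft_force"][2]; z=.100
while z>.0935:
    z-=.0005; move_l([x,y,z],.02); hold(.05); s=state(); 
    if s["ft_force"][2]-f0>1.5: break
print(z,f0,s["ft_force"],s["ee_pos"],s["time"])
gripper_open(); hold(.3); print(state()["ft_force"],state()["finger_gap"])
move_l([x,y,.16],.06); move_l([x-.07,y,.24],.15)
s=state(); print(s["time"],s["ee_pos"]); e=shot("wrist"); cv2.imwrite('pics/w3.png',e["frame"])
E
```

```text
0.0955 -0.6867774290458633 [-0.15974964  0.84198343  1.51588823] [0.58975974 0.08570005 0.09584015] 13.075
[-0.35627434 -0.29058288  0.50200938] 0.08768516666313854
16.2667 [0.519737   0.08565397 0.23895118]
```

View pics/w3.png

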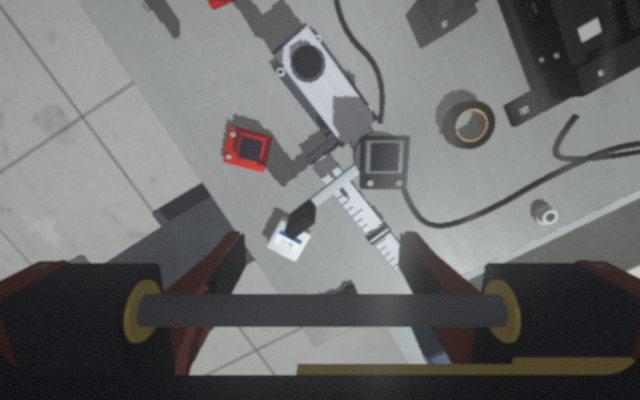

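The sample sits balanced on the dome at (383,162), and the clip line is at about (380,236). Next I'll check the tilt, locate the line and press the button.

```bash
python3 - <<'E'
from h import *
e=dict(np.load('wrist.npz')); W=cloud(e); Z=W[...,2]
near=lambda x,y,r: np.hypot(W[...,0]-x,W[...,1]-y)<r
p=W[near(.588,.087,.045)&(Z>.105)]; c=p.mean(0); n=np.linalg.svd(p-c)[2][2]; print('block',cv2.minAreaRect((p[:,:2]*1000).astype(np.float32)),c.round(4),'normal',n.round(3))
f=e["frame"][205:275,335:415]; cv2.imwrite('pics/clip.png',cv2.resize(f,None,fx=8,fy=8,interpolation=cv2.INTER_CUBIC))
x,y=.5694,.2040; a=np.deg2rad(98.5)
close(); move_to([x,y,.16],Q(a)); move_l([x,y,.082],.08); hold(.3)
f0=state()["ft_force"][2]; z=.082
while z>.0665:
    z-=.0005; move_l([x,y,z],.03); hold(.03); s=state()
    if s["ft_force"][2]-f0>12: break
print(z,f0,s["ft_force"],s["ee_pos"],s["time"])
move_l([x,y,.16],.12)
move_to([.46,.06,.24],Q(np.deg2rad(8.5)));gripper_open();hold(.2)
s=state(); print(s["time"],s["ee_pos"]); e=shot("wrist"); cv2.imwrite('pics/w4.png',e["frame"]); W=cloud(e);Z=W[...,2]
p=W[near(.5694,.204,.012)]; print('button z',np.median(p[:,2]))
E
```

```text
Traceback (most recent call last):
numpy._core._exceptions._ArrayMemoryError: Unable to allocate 8.03 GiB for an array with shape (32827, 32827) and data type float64
```

```bash
cat > press.py <<'E'
from h import *
e=dict(np.load('wrist.npz')); W=cloud(e); Z=W[...,2]
near=lambda x,y,r: np.hypot(W[...,0]-x,W[...,1]-y)<r
p=W[near(.588,.087,.045)&(Z>.105)&(Z<.122)]; c=p.mean(0); n=np.linalg.svd(p-c,full_matrices=False)[2][2]; print('block',len(p),cv2.minAreaRect((p[:,:2]*1000).astype(np.float32)),c.round(4),'normal',n.round(3))
x,y=.5694,.2040; a=np.deg2rad(98.5)
close(); move_to([x,y,.16],Q(a)); move_l([x,y,.082],.08); hold(.3)
f0=state()["ft_force"][2]; z=.082
while z>.0665:
    z-=.0005; move_l([x,y,z],.03); hold(.03); s=state()
    if s["ft_force"][2]-f0>12: break
print(z,f0,s["ft_force"],s["ee_pos"],s["time"])
move_l([x,y,.16],.12)
move_to([.46,.06,.24],Q(np.deg2rad(8.5)));gripper_open();hold(.2)
s=state(); print(s["time"],s["ee_pos"]); e=shot("wrist"); cv2.imwrite('pics/w4.png',e["frame"]); W=cloud(e);Z=W[...,2]
p=W[near(.5694,.204,.012)]; print('button z',np.median(p[:,2]))
E
python3 press.py
```

```text
block 1249 ((588.42333984375, 91.99767303466797), (29.29191780090332, 34.38055419921875), 60.14509582519531) [0.588  0.0926 0.1122] normal [-0.014  0.009  1.   ]
0.06649999999999999 -0.7021825538092357 [-3.73995132 -1.18421386 10.77425633] [0.56946999 0.20403374 0.06824643] 28.5167
32.2333 [0.45999324 0.06001382 0.23999288]
button z 0.05958085913359348
```

View pics/w4.png

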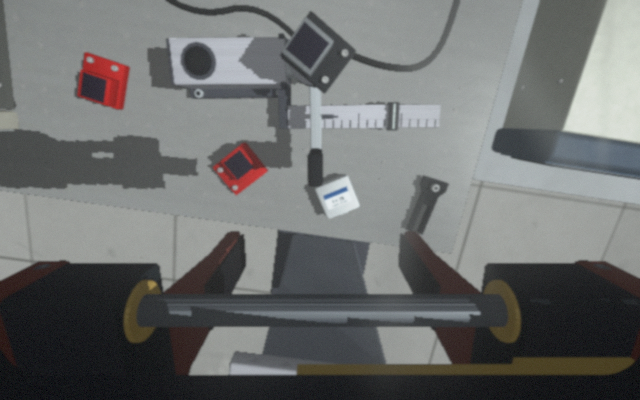

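The button is fully down (59.6 mm). The needle is at about (325,116), the clip line at about (392,116) and the fin top at (316,168). I'll enlarge the rule.

```bash
python3 - <<'E'
from h import *
e=dict(np.load('wrist.npz')); f=e["frame"]
cv2.imwrite('pics/c4.png',cv2.resize(f[85:145,300:415],None,fx=6.9,fy=6.9,interpolation=cv2.INTER_CUBIC))
g=cv2.cvtColor(f,cv2.COLOR_BGR2GRAY)
for v in range(106,128,3): print(v,g[v,380:406].tolist())
for v in range(111,121): print(v,g[v,318:346].tolist())
W=cloud(e);Z=W[...,2]
near=lambda x,y,r: np.hypot(W[...,0]-x,W[...,1]-y)<r
p=W[near(.484,.072,.035)&(Z>.1)&(Z<.112)]; print('fin',cv2.minAreaRect((p[:,:2]*1000).astype(np.float32)),len(p))
yaw=.148; ex=np.array([np.cos(yaw),np.sin(yaw),0]); ey=np.array([-ex[1],ex[0],0])
t=np.array([.588,.087,.036])-.055*ex-.025*ey; print('tip pred',t,proj(e,t))
E
```

```text
106 [199, 198, 194, 192, 180, 151, 128, 113, 98, 83, 81, 84, 105, 146, 176, 158, 121, 100, 112, 144, 171, 184, 189, 190, 189, 191]
109 [197, 196, 196, 185, 167, 141, 123, 109, 95, 87, 81, 88, 112, 161, 182, 161, 119, 97, 114, 146, 175, 189, 192, 192, 191, 191]
112 [197, 200, 199, 197, 199, 185, 155, 124, 101, 85, 84, 91, 118, 160, 177, 150, 113, 99, 124, 161, 181, 184, 183, 189, 193, 191]
115 [198, 197, 196, 198, 185, 156, 127, 110, 97, 85, 81, 94, 129, 168, 177, 146, 112, 103, 124, 153, 159, 155, 168, 185, 189, 191]
118 [196, 195, 191, 187, 168, 145, 122, 107, 92, 81, 82, 97, 133, 171, 168, 135, 105, 102, 124, 152, 155, 151, 166, 183, 187, 190]
121 [200, 198, 185, 155, 123, 111, 113, 106, 92, 85, 84, 98, 138, 173, 164, 129, 102, 109, 134, 154, 154, 153, 170, 187, 193, 191]
124 [198, 197, 183, 151, 117, 111, 111, 101, 89, 85, 87, 101, 141, 176, 161, 125, 104, 112, 144, 161, 156, 157, 175, 189, 192, 192]
127 [169, 171, 166, 158, 144, 130, 112, 96, 86, 83, 88, 106, 146, 169, 154, 118, 101, 112, 136, 152, 154, 156, 163, 166, 167, 166]
111 [187, 190, 194, 191, 190, 191, 190, 191, 190, 19
[... 858 characters left out ...]
 92, 97, 96, 100, 107, 119, 133, 137, 144, 156, 175, 191, 192, 192, 195, 196, 196, 195]
118 [191, 193, 189, 161, 129, 117, 114, 124, 124, 127, 126, 131, 133, 133, 135, 150, 167, 174, 174, 180, 187, 193, 190, 193, 195, 193, 195, 196]
119 [186, 190, 187, 178, 158, 147, 143, 156, 168, 173, 171, 173, 171, 172, 162, 168, 178, 186, 190, 191, 193, 193, 192, 184, 186, 194, 194, 194]
120 [188, 189, 192, 187, 181, 170, 157, 165, 181, 188, 190, 189, 192, 179, 168, 159, 175, 190, 192, 195, 194, 192, 184, 171, 177, 189, 196, 195]
fin ((484.79150390625, 71.08140563964844), (31.76837158203125, 13.37149715423584), 8.395891189575195) 477
tip pred [0.53728777 0.05416298 0.036     ] [336.89596686 116.84173629]
```

View pics/c4.png

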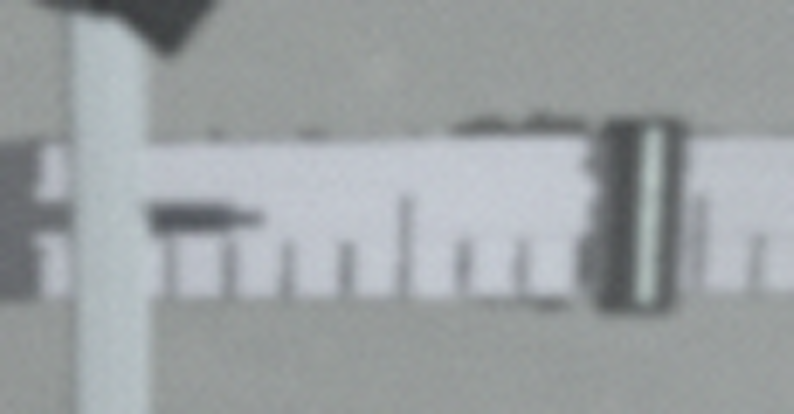

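The needle tip is at crop (263,217), so image (338,116.4), and the white line at image (393.6,116). I'll compute the travel, grip the fin, draw it most of the way and recheck from near.

```bash
cat > draw.py <<'E'
from h import *
e=dict(np.load('wrist.npz'))
yaw=.148; ex=np.array([np.cos(yaw),np.sin(yaw),0]); ey=np.array([-ex[1],ex[0],0])
L=ray(e,393.6,116.3,.027); tp=ray(e,337.9,116.4,.036); tm=np.array([.588,.087,.036])-.055*ex-.025*ey
print(L.round(4),tp.round(4),tm.round(4)); T1=-(L-tp)@ey; T2=-(L-tm)@ey; print('travel',T1,T2,'x diff',(L-tp)@ex)
fin=np.array([.4844,.0715,0]); q=Q(yaw)
z=.075
move_to(fin+[0,0,.15],q); move_l(fin+[0,0,z],.08); s=state(); print(s["ee_pos"],s["ft_force"])
close(); s=state(); print(s["finger_gap"],s["ft_force"],s["time"])
T=(T1+T2)/2-.003
P=fin+[0,0,z]
for k in range(1): move_l(P-ey*T,.03); hold(.2)
s=state(); print(s["time"],s["ee_pos"],-(s["ee_pos"]-P)@ey,s["ft_force"],s["finger_gap"])
for n in("wrist","top","scene"):
    d=shot(n); cv2.imwrite(f'pics/d_{n}.png',d["frame"])
np.save('P.npy',np.r_[P,T])
E
python3 draw.py
```

```text
[ 0.5477 -0.0108  0.027 ] [0.5379 0.0531 0.036 ] [0.5373 0.0542 0.036 ]
travel 0.06470684035397051 0.06583081367651603 x diff 0.0002061205185350491
[0.4848037  0.07151898 0.07569583] [ 0.04329522 -0.07984355 -0.4235659 ]
0.014030685958353294 [ 1.44697428 -6.17361585 -0.53253779] 34.9583
37.3833 [0.49413558 0.00980344 0.07498309] 0.062457698408178004 [ 2.99808619  3.82389395 -1.76483183] 0.013773715316809716
```

View pics/d_wrist.png

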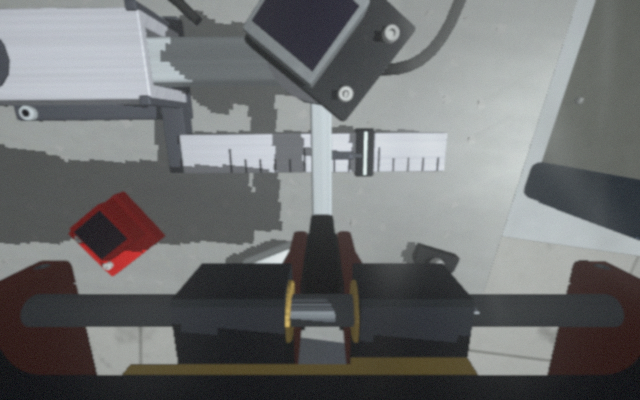

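The sample is still balanced at (320,40). The needle now comes over the clip at about (355,152), close to the white line at (365,150). Now the fine measurement.

```bash
python3 - <<'E'
from h import *
e=dict(np.load('wrist.npz')); f=e["frame"]; g=cv2.cvtColor(f,cv2.COLOR_BGR2GRAY)
yaw=.148; ex=np.array([np.cos(yaw),np.sin(yaw),0]); ey=np.array([-ex[1],ex[0],0])
for v in range(132,172,2): print(v,g[v,342:378].tolist())
for v in (110,190): print('bar',v,g[v,300:345].tolist())
T=float(np.load('P.npy')[3])
for t in (T,.0625,.0647): print(t,proj(e,np.array([.588,.087,.036])-.055*ex-(.025+t)*ey))
cv2.imwrite('pics/c5.png',cv2.resize(f[120:185,300:400],None,fx=8,fy=8,interpolation=cv2.INTER_CUBIC))
E
```

```text
132 [122, 123, 120, 118, 119, 122, 116, 112, 110, 106, 105, 103, 99, 85, 71, 67, 65, 68, 69, 66, 75, 109, 167, 205, 205, 162, 106, 80, 74, 74, 77, 80, 98, 118, 130, 135]
134 [200, 198, 200, 198, 200, 201, 190, 166, 136, 121, 119, 122, 114, 103, 82, 70, 68, 65, 66, 70, 76, 119, 184, 226, 227, 183, 118, 77, 74, 75, 76, 95, 135, 177, 202, 210]
136 [217, 217, 215, 218, 219, 214, 203, 170, 135, 121, 119, 116, 114, 101, 84, 68, 73, 68, 68, 71, 80, 127, 191, 228, 228, 184, 117, 79, 78, 74, 77, 95, 141, 185, 210, 216]
138 [216, 214, 215, 218, 215, 215, 199, 170, 135, 118, 120, 121, 111, 103, 83, 66, 68, 67, 69, 69, 80, 130, 199, 231, 228, 185, 118, 80, 75, 74, 80, 97, 143, 187, 210, 216]
140 [215, 218, 218, 217, 215, 212, 196, 160, 130, 120, 119, 116, 113, 100, 76, 68, 66, 71, 74, 69, 84, 141, 207, 232, 222, 170, 108, 80, 75, 75, 80, 105, 152, 194, 212, 216]
142 [218, 219, 217, 220, 217, 208, 190, 167, 155, 150, 134, 123, 112, 95, 79, 70, 69, 68, 68, 72, 85, 145, 213, 232, 218, 163, 105, 80, 74, 77, 80, 108, 158, 196, 214, 217]
144 [218, 219, 217, 219, 218, 218, 218, 216, 215, 202, 167, 134,
[... 2216 characters left out ...]
 157, 150, 131, 121, 110, 89, 73, 69, 67, 73, 68, 79, 124, 187, 228, 228, 185, 117, 82, 75, 75, 82, 104, 151, 189, 201, 193, 160]
bar 110 [167, 165, 169, 175, 171, 169, 166, 164, 165, 156, 145, 152, 175, 192, 199, 200, 198, 200, 200, 199, 203, 205, 207, 209, 205, 192, 174, 142, 108, 79, 68, 70, 70, 74, 72, 75, 73, 74, 77, 74, 78, 74, 77, 80, 75]
bar 190 [164, 159, 163, 162, 162, 162, 164, 162, 165, 162, 155, 148, 146, 163, 187, 192, 196, 199, 196, 199, 197, 195, 200, 199, 202, 201, 202, 201, 201, 203, 203, 192, 174, 162, 162, 166, 163, 164, 162, 162, 166, 162, 164, 165, 164]
0.062268827015243264 [361.06252058 156.8203483 ]
0.0625 [361.43134253 156.81996091]
0.0647 [364.94132673 156.81627416]
```

View pics/c5.png

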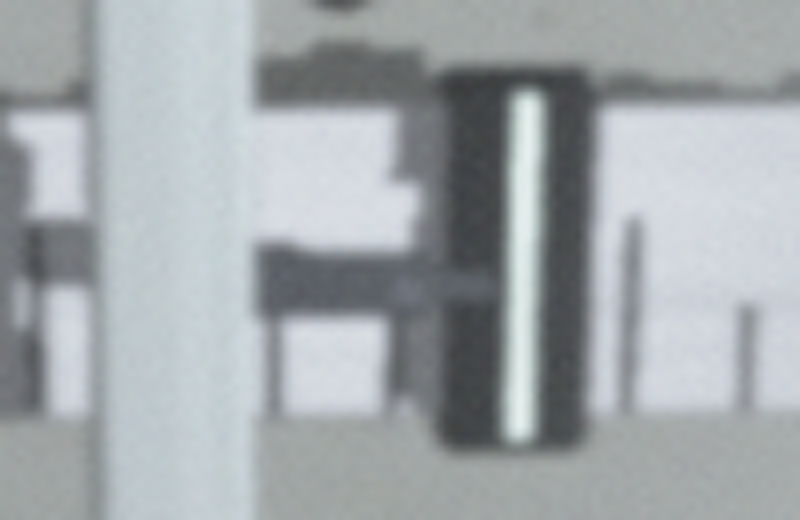

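The needle tip shows at image (362,155.3) and the line centre at (364.9,155.3). I'll correct for the 9 mm parallax and move the last bit.

```bash
python3 - <<'E'
from h import *
e=dict(np.load('wrist.npz')); yaw=.148; ex=np.array([np.cos(yaw),np.sin(yaw),0]); ey=np.array([-ex[1],ex[0],0])
L=ray(e,364.9,155.3,.027); t=ray(e,362,155.3,.036); d=-(L-t)@ey; print('remaining',d,L,t)
*P,T=np.load('P.npy'); P=np.array(P); T+=np.clip(d,-.006,.006)
move_l(P-ey*T,.015); hold(.4); s=state(); print(s["time"],-(s["ee_pos"]-P)@ey,T)
np.save('P.npy',np.r_[P,T])
e=shot("wrist"); g=cv2.cvtColor(e["frame"],cv2.COLOR_BGR2GRAY)
for v in range(130,176,2): print(v,g[v,340:380].tolist())
for zz in(.036,): print('pred tip',proj(e,t-ey*d),'line',proj(e,L))
W=cloud(e);Z=W[...,2]; c=np.array([.588,.087,0])-ey*T; p=W[(np.hypot(W[...,0]-c[0],W[...,1]-c[1])<.045)&(Z>.105)&(Z<.122)]; m=p.mean(0); print('block',len(p),m,np.linalg.svd(p-m,full_matrices=False)[2][2])
E
```

```text
remaining 0.0030724557948152175 [ 0.54700071 -0.01101505  0.027     ] [ 0.54748766 -0.00783603  0.036     ]
38.2917 0.06555425535254533 0.06534128281005848
130 [99, 102, 104, 99, 103, 103, 103, 105, 97, 91, 80, 68, 65, 61, 65, 63, 61, 63, 69, 73, 84, 87, 79, 73, 65, 68, 71, 77, 88, 107, 113, 115, 109, 108, 109, 112, 121, 126, 128, 126]
132 [119, 118, 121, 120, 116, 109, 109, 105, 108, 101, 90, 75, 69, 66, 66, 68, 71, 75, 97, 147, 193, 201, 168, 112, 79, 75, 74, 73, 78, 95, 114, 128, 134, 136, 134, 134, 135, 136, 138, 137]
134 [196, 194, 197, 196, 182, 156, 131, 120, 118, 115, 111, 91, 70, 70, 70, 70, 71, 72, 108, 169, 219, 225, 190, 126, 84, 75, 73, 76, 87, 125, 172, 200, 207, 207, 209, 208, 210, 206, 207, 208]
136 [215, 215, 215, 212, 193, 159, 129, 120, 119, 115, 108, 93, 77, 68, 65, 70, 69, 76, 111, 176, 221, 227, 190, 125, 83, 73, 75, 73, 87, 129, 179, 209, 216, 214, 216, 218, 218, 215, 217, 215]
138 [216, 213, 212, 200, 169, 137, 122, 115, 117, 118, 110, 93, 75, 66, 70, 67, 67, 78, 119, 184, 225, 229, 189, 126, 84, 75, 76, 77, 87, 127, 178, 208, 214, 216, 217, 217, 216, 216, 216
[... 2904 characters left out ...]
153, 160, 144, 125, 112, 96, 77, 70, 68, 72, 71, 71, 96, 155, 215, 227, 195, 133, 89, 79, 74, 74, 89, 128, 171, 198, 196, 173, 147, 152, 182, 203, 208, 204, 206]
172 [166, 166, 164, 154, 151, 153, 156, 148, 138, 118, 91, 75, 66, 68, 71, 72, 72, 97, 160, 216, 226, 190, 126, 85, 76, 77, 78, 89, 113, 148, 169, 171, 167, 165, 164, 170, 173, 176, 173, 174]
174 [163, 165, 164, 161, 162, 163, 162, 165, 156, 136, 107, 84, 72, 72, 67, 73, 76, 96, 148, 194, 202, 166, 115, 83, 79, 79, 83, 93, 119, 147, 160, 168, 168, 167, 165, 168, 168, 166, 164, 167]
pred tip [361.95860476 155.34613014] line [360.17082959 155.34998849]
block 6484 [0.5930633  0.02768206 0.11223145] [-0.05046975 -0.0158124   0.99860041]
```

```bash
python3 - <<'E'
from h import *
c=np.array([.5976,.0224])
for n in("wrist","top","wrist"):
    hold(.4); e=shot(n); W=cloud(e);Z=W[...,2]; p=W[(np.hypot(W[...,0]-c[0],W[...,1]-c[1])<.045)&(Z>.105)&(Z<.122)]; m=p.mean(0); print(n,len(p),m.round(4),np.linalg.svd(p-m,full_matrices=False)[2][2].round(3),cv2.minAreaRect((p[:,:2]*1000).astype(np.float32)))
s=state(); print(s["time"],s["finger_gap"],s["finger_force"],s["ft_force"],s["ee_pos"])
E
```

```text
wrist 6483 [0.593  0.0276 0.1122] [-0.053 -0.02   0.998] ((598.4930419921875, 27.887310028076172), (30.274290084838867, 33.99527359008789), 60.543212890625)
top 212 [0.5984 0.029  0.1121] [-0.016  0.012  1.   ] ((599.031005859375, 28.54977035522461), (29.80770492553711, 33.89616012573242), 61.09709930419922)
wrist 6492 [0.593  0.0276 0.1122] [-0.057 -0.019  0.998] ((598.4627075195312, 28.031314849853516), (30.374732971191406, 33.80683135986328), 60.19562530517578)
39.6917 0.013888041534724884 30.003199875354767 [ 3.45567796  4.99063475 -2.08291064] [0.49460004 0.00674859 0.0749805 ]
```

The sample is steady: its offset from the dome is unchanged and the tilt is small. The needle is on the line and the grip is firm.

```bash
python3 -c "
from bench import *
print(job_done())"
```

```text
the job is handed in; nothing more can be done
None
```

I handed the job in at about 40 s of robot time: the sample is balanced on the dome, the button is fully down, and the arm is gripped and held with the needle tip over the white line, to within about 0.5 mm by the camera.

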